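Lock the sharpening stone in its cam holder

ROBOT

A 6-joint arm with a two-finger parallel gripper is mounted at the origin on a cart in front of the work surface, level with it; the furniture and walls round the work are solid. World frame = base frame: x ahead of the robot, y to its left, z up, the work surface at z = 0. Lengths are in m, angles in rad, forces in N, time in s.
With the tool pointing down it reaches from about 0.225 to 0.875 m from the base axis. Payload 3.4 kg.
Tool frame: the origin (TCP) lies midway between the tips of the shut fingers; the grasp point (between the pads) lies 19 mm behind it; z points along the fingers, y is the line along which they close (so a half turn about z gives the same grasp; the last joint's range is limited). The gripper opens to 85 mm and grips with 20 to 120 N. Pads are 22 mm wide; open, the fingers measure 114 mm over their backs; the gripper's body (76 mm by 85 mm) begins 54 mm behind the grasp point. The pads swing forward as they close: fully open they stand 13 mm farther back than shut.
Start: joints at [1.108, 0.276, 1.505, -0, 1.361, -0.121], TCP at [0.193, 0.542, 0.231] pointing down, gripper open.
Joint ranges: [-2.89, 2.89], [-0.75, 2.08], [0.22, 2.7], [-1.18, 4.32], [0.11, 2.71], [-2.7, 2.7]. Speed limits (rad/s): [2.57, 2.57, 3.14, 3.14, 3.14, 3.14].

INTERFACE

Orientations are given as a 3x3 rotation matrix whose columns are the frame's x, y, z axes.
In Python, from rig import arm gives the robot as it stands.
- The arm moves only by the shell command python3 -m jog 'ROWS'. ROWS is JSON, a list of rows, each a list of 7 numbers: the shift along the tool's x, y, z in m, then the turn, a rotation vector about the tool's x, y, z in degrees, then the finger opening in m, from 0 to 0.0854. A call has 1 to 20 rows; each row is the pose to reach, as a shift and turn from the pose commanded when the call began, along the tool's axes at that moment; what a row does not reach only later rows make up. A row lasts 1/12 s, in which the tool goes at most 41.7 mm and 7.16 degrees, less where a joint would pass 70% of its speed; a pose out of reach is approached as far as the arm can. A call with a gripper value outside its range is refused whole. The fingers move at their own pace and stop on an object; the grip force is fixed at half the most. Time passes only in rows, so rows that repeat a pose let the fingers close. It gives the time, the measured TCP pose, the force, the opening and the grip force at its end, in the units of the state.
- arm.get_obs(): the state, without advancing time (a new reading comes with each control period).
- arm.get_image(name): name is "scene" or "top" or "wrist"; returns a dict with "pixels" (480x640x3 uint8, blue, green, red), "vfov" (degrees; the focal length in pixels is half the picture's height over the tangent of half this angle, whatever the lens; pixels are square), "cx", "cy" (the principal point, pixels), "T" (4x4, takes a point from camera to world coordinates). Camera axes: x right, y down, z forward; pixel columns grow to the right and rows downward; lengths in m; the calibration is good to about 2 mm. A picture is of the moment at which its call begins. There is no depth.
- arm.close_job(): hands the job in; it is judged then, once.
The state is a dict: "t": time; "joints": joint angles; "joint_vel": joint speeds; "joint_efforts": joint torques, N m; "position": TCP position; "eef_rot": TCP orientation; "contact_force": force on the tool from outside, world axes, zero at the start; "ft_torque": the same for the moment, N m; "gripper_width": finger opening in m; "grip_force": force on a finger pad.
Only numpy, scipy, OpenCV 4.12 (cv2) and the standard library are available. Lean on these libraries where they do the work, as an engineer would, in place of code of your own. Each camera call takes 0.05 s, during which the arm holds its last target. There are 200 camera calls.

TASK

Set the big sharpening stone up in its holding board using only pushes with shut fingertips: first push the cam lever out, square to the board, as far as it goes; then push the stone along the channel until its front end is up against the end stop; then push the lever back in, towards the end the stone came from, until the cam grips the stone tight against the fence. Do not pick anything up, and leave the other tools lying where they are.

Things in the scene. Friction and masses are not known exactly. Their poses are not given: they have to be found in the camera images.
- sharpening_board: Plywood board fixed to the bench, 12 mm thick. Origin at bench height below the seated stone's middle; x along the channel to the end stop (to the robot's right), y to the fence, on the far side. In its frame (mm): board x -178..102, y -74..54; fence x -171..99, y 26..46, z 12..30; stop x 75.5..95.5, y -25..26, z 12..30. The side y<0 is open but for the cam.
- sharpening_stone: Larger, blue-grey sharpening stone, 50 x 150 x 25 mm, 0.42 kg, origin under its centre, long axis its own y (-y end towards the stop). Lies on the board (origin z=12 mm) in the channel, drawn back 60 to 95 mm from the stop, up to 7 mm off the fence, slightly askew. Seated: origin at x=0 to 0.5, y=1 mm in the board's frame.
- lever_angle (a joint): Steel cam lever, rad: 0 = open, arm square to the board (85 deg clockwise from the board's x); grows clockwise seen from above, to its stop at 1.4. Arm direction = -1.484 - value, from the board's x to y. Starts 0.95 to 1.2, blocking the stone; clear below 0.3. With the stone seated the cam touches at 0.7 and is tight within 0.1 rad more (10 to 15 N on the arm). Stays where left; self-locking.
- cam_pivot (a point): Point on the lever's pivot axis, in the board's frame x=45, y=-51, z=24 mm.
- lever_arm (a point): Point in the middle of the lever's arm, 80 mm from the pivot, where to push. The arm is a straight bar 15 mm wide and 13 mm high (z 18 to 31 mm), reaching 107 mm from the pivot, ending in an upright round end 19 mm across.
- cam_lever: The dark steel lever with its round cam, 48 mm across and 18 mm high (z 14 to 32 mm), whose centre is 6 mm off the pivot axis. Origin on the pivot axis at z=12 mm; at joint value 0 its axes are the board's.
- stop_face (a point): Middle of the end stop's face that the stone's far end must meet, in the board's frame x=75.5, y=0, z=24.5 mm.
- flat_chisel: Bystander: flat steel chisel 21 x 200 x 12 mm lying beyond the end stop. Origin under its centre.
- gouge: Bystander: steel gouge 15 x 190 x 11 mm lying beyond the end stop, between it and the flat chisel. Origin under its centre.
- slip_stone: Bystander: small grey slip stone 40 x 110 x 13 mm lying on the bench, front left. Origin under its centre.
- dust_brush: Bystander: wooden brush 81 x 244 x 23 mm, far left. Origin under its centre.
- stone_chip_1: Bystander: stone chip 46 x 60 x 37 mm, far left, beyond the mallet. Origin under its centre.
- dummy_mallet: Bystander: mallet 62 x 62 x 205 mm standing upright, left. Origin under its centre.

How it is judged:
On the way, in this order (a step that is already met when the one before it is completed fails the run):
1. the lever has been pushed open, the stone not yet past the cam (value of joint lever_angle below 0.3 rad and x of sharpening_stone in the frame of sharpening_board below -0.03 m), for 0.2 s.
2. the stone is pushed home against the end stop with the lever still open (x of sharpening_stone in the frame of sharpening_board above -0.0025 m and z of sharpening_stone in the frame of sharpening_board below 0.015 m and value of joint lever_angle below 0.6 rad), for 0.2 s.
At the end, for the whole second after the job is handed in: The stone's far end is within 3 mm of the end stop, its long side within 2 mm of the fence and parallel to it (0.025 rad); the lever is turned in past 0.6 rad and the cam presses on the stone with more than 6 N after the lever has been let go; the stone lies flat and still on the board (x of sharpening_stone in the frame of sharpening_board above -0.0025 m and z of sharpening_stone in the frame of sharpening_board below 0.015 m and value of joint lever_angle above 0.6 rad and contact force between cam_lever and sharpening_stone above 6 N and y of sharpening_stone in the frame of sharpening_board between -0.001 and 0.003 m and angle between the y axis of sharpening_stone and the x axis of sharpening_board, either way round below 0.025 rad and linear speed of sharpening_stone below 0.01 m/s); the robot touches nothing.
It fails at once if the sharpening stone is lifted or tipped off the board (z of sharpening_stone in the frame of sharpening_board above 0.022 m or angle between sharpening_stone's own z axis and vertical above 0.15 rad).
It fails at once if a bystander is moved by more than 2 cm or picked up (distance of any of flat_chisel, gouge, slip_stone, dust_brush, stone_chip_1, dummy_mallet from where it was at the start of the episode above 0.02 m).
It also fails if it takes over 54 s, if anything falls off the work surface, if the arm or the gripper's body presses on something with over 40 N, if the wrist force passes 120 N, or if a joint passes its speed limit or range.

## Working session

There is one attempt and no reset: what is moved stays moved. The work goes in short steps, Python scripts to look and compute and a shell command to move; the robot and the scene stay as the last step left them, time stands still between calls to the robot, and variables do not carry over. Pictures are saved under pics/ and viewed, at most 10 in all, crops included, and the job is handed in when it is done.

```bash
mkdir -p pics; ls
python3 - <<'E'
from rig import arm
import cv2,numpy as np
o=arm.get_obs();print(o['t'],o['position'],o['eef_rot'],o['gripper_width'])
for n in("top","scene"):
    i=arm.get_image(n);cv2.imwrite(f"pics/{n}0.png",i["pixels"]);np.savez(f"{n}0.npz",**i);print(n,i["vfov"],i["cx"],i["cy"],np.round(i["T"],3).tolist())
E
```

```text
pics
0.0 [0.1924955  0.54129048 0.23043527] [[-9.42151114e-01  3.35187439e-01 -8.11172699e-04]
 [ 3.35188347e-01  9.42149755e-01 -1.61597100e-03]
 [ 2.22592978e-04 -1.79438451e-03 -9.99998365e-01]] 0.08545481353482426
top 49.228634491644975 318.7713429898972 242.68429882662386 [[-0.022, -0.995, 0.095, 0.434], [-1.0, 0.023, 0.01, 0.067], [-0.012, -0.095, -0.995, 1.292], [0.0, 0.0, 0.0, 1.0]]
scene 45.84213380875655 317.6095358283811 246.59301640042315 [[0.715, -0.411, 0.565, -0.07], [-0.699, -0.418, 0.58, -0.592], [-0.002, -0.81, -0.586, 0.728], [0.0, 0.0, 0.0, 1.0]]
```

View pics/top0.png

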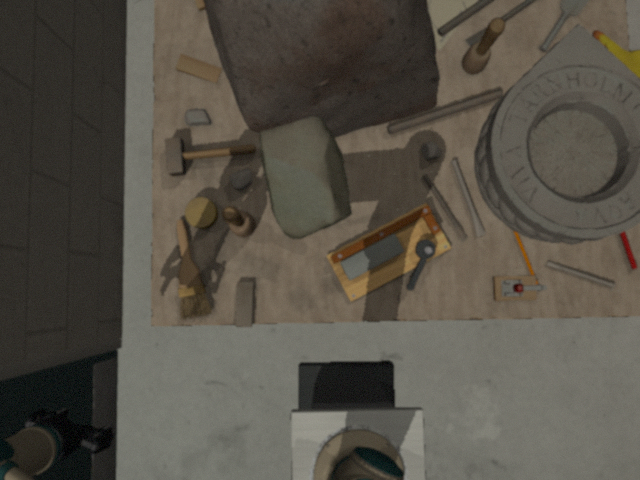

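The top view shows the board at about (327–452, 205–300), with the stone around (372,257), the cam at (426,246) and its arm pointing down to (412,288). I'll enlarge this region.

Run:
```python
import cv2
p=cv2.imread("pics/top0.png")[190:310,315:475]
cv2.imwrite("pics/top0c.png",cv2.convertScaleAbs(cv2.resize(p,None,fx=5,fy=5,interpolation=cv2.INTER_CUBIC),alpha=1.5))
```

```text
(no output)
```

View pics/top0c.png

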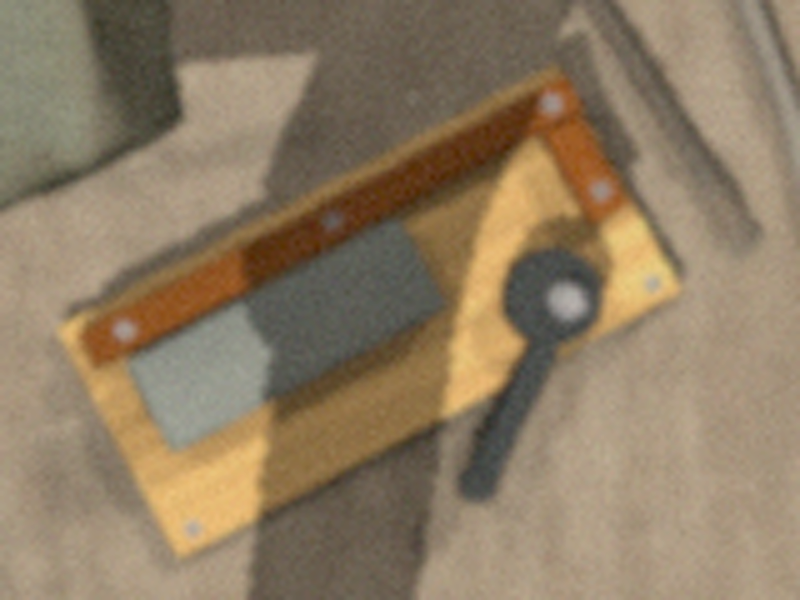

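View pics/scene0.png

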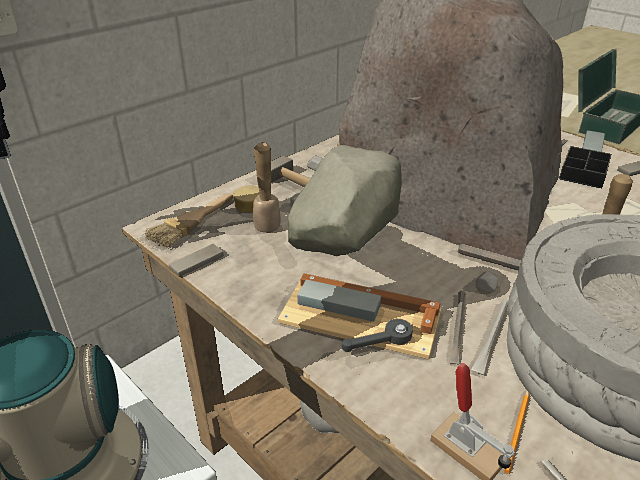

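The crop shows the board corners at (65,322), (560,70), (682,292), (185,555). The stone's top corners are at (130,358), (400,222), (443,305), (178,450), the pivot bolt at (567,300) and the lever end at (477,487). The scene view agrees: the stone is against the fence side and the bench is clear in front of the board.

```bash
cat > h.py <<'E'
import numpy as np, cv2
def ray(im,uv,z):
    f=240/np.tan(np.radians(float(im["vfov"]))/2); T=np.array(im["T"])
    d=T[:3,:3]@np.array([(uv[0]-im["cx"])/f,(uv[1]-im["cy"])/f,1]); return (T[:3,3]+d*(z-T[2,3])/d[2])[:2]
def fit(B,W):
    B=np.array(B,float);W=np.array(W);b=B-B.mean(0);w=W-W.mean(0)
    a=np.arctan2((b[:,0]*w[:,1]-b[:,1]*w[:,0]).sum(),(b*w).sum())
    R=np.array([[np.cos(a),-np.sin(a)],[np.sin(a),np.cos(a)]]); return a,R,W.mean(0)-R@B.mean(0)
E
python3 - <<'E'
from h import *
im=np.load("top0.npz")
P=lambda u,v,z:ray(im,(315+(u+.5)/5-.5,190+(v+.5)/5-.5),z)
W=[P(65,322,.012),P(560,70,.012),P(682,292,.012),P(185,555,.012)]
B=np.array([(-178,54),(102,54),(102,-74),(-178,-74)])/1000
a,R,t=fit(B,W);print("board yaw",a,"t",t,"res",np.round((W-(B@R.T+t))*1000,1).tolist())
inv=lambda w:R.T@(w-t)
S=[inv(P(*c,.037)) for c in[(130,358),(400,222),(443,305),(178,450)]];print("stone",np.round(S,4).tolist(),np.mean(S,0))
pv=inv(P(567,300,.034));le=inv(P(477,487,.031));print("pivot",pv,"end",le,"dir",np.arctan2(*(le-pv)[::-1]),"angle",-1.484-np.arctan2(*(le-pv)[::-1]))
print("pivot world",R@[.045,-.051]+t)
np.savez("board.npz",a=a,R=R,t=t)
E
```

```text
board yaw -1.1152254149359047 t [ 0.55672701 -0.12206354] res [[1.0, -2.8], [-3.1, 1.8], [0.7, 3.1], [1.3, -2.1]]
stone [[-0.1563, 0.0224], [-0.0107, 0.0208], [-0.0113, -0.024], [-0.1563, -0.0271]] [-0.08362711 -0.00197785]
pivot [ 0.04318482 -0.04924599] end [-0.03714538 -0.10848029] dir -2.5062140194832234 angle 1.0222140194832234
pivot world [ 0.53072738 -0.18491272]
```

```bash
cat >> h.py <<'E'
def goal(bx,by,z,first=False):
    "rows' shift (m) and turn (deg) taking the tool to board point bx,by (mm), height z (m), tool x = -board x"
    from rig import arm
    b=np.load("board.npz");o=arm.get_obs();M=np.array(o["eef_rot"]);p=np.array(o["position"])
    w=np.r_[b["R"]@(np.array([bx,by])/1e3)+b["t"],z]
    G=np.eye(3);G[:2,0]=-b["R"][:,0];G[:2,1]=b["R"][:,1];G[2,2]=-1;G[:,1]=np.cross(G[:,2],G[:,0])
    rv=cv2.Rodrigues(M.T@G)[0].ravel()*180/np.pi
    print((bx,by,z),"shift",np.round(M.T@(w-p),4).tolist(),"turn",np.round(rv,2).tolist())
def here():
    from rig import arm
    b=np.load("board.npz");o=arm.get_obs();p=np.array(o["position"])
    F=np.array(o["contact_force"]);print("t",round(o["t"],2),"board mm",np.round(b["R"].T@(p[:2]-b["t"])*1e3,1),"z",round(p[2],4),"F board",np.round(b["R"].T@F[:2],1),round(F[2],1))
E
python3 -c "
from h import *
goal(-35,-60,.22)"
```

```text
(-35, -60, 0.22) shift [-0.4985, -0.5214, 0.0113] turn [-0.09, 0.03, 44.31]
```

```bash
python3 -m jog '[[-0.03,-0.03,0,0,0,3,0],[-0.06,-0.06,0,0,0,6,0],[-0.09,-0.09,0,0,0,9,0],[-0.12,-0.12,0,0,0,12,0],[-0.15,-0.15,0,0,0,15,0],[-0.18,-0.18,0,0,0,18,0],[-0.21,-0.21,0,0,0,21,0],[-0.24,-0.24,0,0,0,24,0],[-0.27,-0.27,0,0,0,27,0],[-0.3,-0.3,0,0,0,30,0],[-0.33,-0.33,0,0,0,33,0],[-0.36,-0.36,0,0,0,36,0],[-0.39,-0.39,0,0,0,39,0],[-0.42,-0.42,0,0,0,42,0],[-0.45,-0.45,0.01,0,0,44.3,0],[-0.48,-0.48,0.01,0,0,44.3,0],[-0.498,-0.51,0.011,0,0,44.3,0],[-0.498,-0.521,0.011,0,0,44.3,0],[-0.498,-0.521,0.011,0,0,44.3,0],[-0.498,-0.521,0.011,0,0,44.3,0]]'
python3 - <<'E'
from h import *; from rig import arm
here()
i=arm.get_image("wrist");np.savez("w1.npz",**i);cv2.imwrite("pics/w1.png",cv2.convertScaleAbs(i["pixels"],alpha=1.3));print(np.round(i["T"],3).tolist())
E
```

```text
t: 1.77
position: [0.4868, -0.1165, 0.2196]
eef_rot: [[-0.438, 0.899, -0.002], [0.899, 0.438, 0.001], [0.002, -0.001, -1.0]]
contact_force: [-0.2, 0.3, -0.4]
gripper_width: -0.0001
grip_force: 0.0
t 1.77 board mm [-35.8 -60.3] z 0.2196 F board [-0.3 -0.1] -0.4
[[0.899, 0.416, 0.135, 0.452], [0.437, -0.854, -0.281, -0.045], [-0.001, 0.312, -0.95, 0.362], [0.0, 0.0, 0.0, 1.0]]
```

View pics/w1.png

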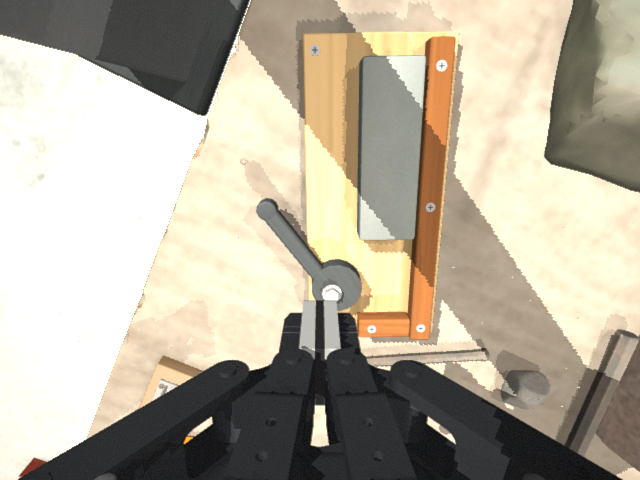

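The wrist view shows everything clearly:
- **Fence:** top corners at (429,38), (455,38) and (432,339).
- **Stop:** corners at (358,314) and (358,338).
- **Board:** corner at (305,34).
- **Stone:** (362,57), (426,55), (414,240), (359,238).
- **Lever:** pivot at (331,294), lever end at (267,209).

Run:
```python
from h import *
im=np.load("w1.npz");P=lambda u,v,z:ray(im,(u,v),z)
W=[P(305,34,.012),P(429,38,.03),P(455,38,.03),P(432,339,.03),P(358,314,.03),P(358,338,.03),P(331,294,.034)]
B=np.array([(-178,-74),(-171,26),(-171,46),(99,46),(75.5,-25),(95.5,-25),(45,-51)])/1000
a,R,t=fit(B,W);print("board yaw",a,"t",t,"res",np.round((W-(B@R.T+t))*1000,1).tolist())
inv=lambda w:R.T@(w-t)
S=np.array([inv(P(*c,.037)) for c in[(426,55),(414,240),(359,238),(362,57)]]);print("stone",np.round(S*1e3,1).tolist(),S.mean(0))
le=inv(P(267,209,.031));d=le-[.045,-.051];print("end",le,"angle",-1.484-np.arctan2(d[1],d[0]))
np.savez("board.npz",a=a,R=R,t=t)
th=np.arctan2(d[1],d[0]);u=np.array([np.cos(th),np.sin(th)]);n=np.array([-u[1],u[0]])
for off in(30,20):
    q=np.array([45,-51])+80*u-n*off;print(q)
    goal(*q,.2);
q=np.array([45,-51])+80*u-n*30;goal(*q,.021);here()
```

```text
board yaw -1.1056693675122191 t [ 0.55626507 -0.11813305] res [[2.9, -0.5], [-0.2, -2.4], [-0.1, -2.6], [1.3, 1.8], [-3.4, 5.2], [-0.0, -0.5], [-0.4, -1.1]]
stone [[-156.1, 21.5], [-7.4, 21.8], [-9.9, -27.0], [-155.4, -27.5]] [-0.08218456 -0.00278029]
end [-0.03572969 -0.10783056] angle 1.044213238535371
[-37.68561417 -72.51950763]
(np.float64(-37.6856141738733), np.float64(-72.51950763120209), 0.2) shift [0.004, -0.0116, 0.0198] turn [-0.02, -0.11, -0.59]
[-31.92927303 -80.69658147]
(np.float64(-31.929273029061836), np.float64(-80.69658147363195), 0.2) shift [-0.0018, -0.0197, 0.0198] turn [-0.02, -0.11, -0.59]
(np.float64(-37.6856141738733), np.float64(-72.51950763120209), 0.021) shift [0.0037, -0.0115, 0.1988] turn [-0.02, -0.11, -0.59]
t 1.82 board mm [-33.5 -60.9] z 0.2198 F board [-0.5  0.1] 0.5
```

```bash
python3 -m jog '[[0.004,-0.0115,0.03,0,0,-0.6,0],[0.004,-0.0115,0.06,0,0,-0.6,0],[0.004,-0.0115,0.09,0,0,-0.6,0],[0.004,-0.0115,0.12,0,0,-0.6,0],[0.004,-0.0115,0.15,0,0,-0.6,0],[0.004,-0.0115,0.175,0,0,-0.6,0],[0.004,-0.0115,0.19,0,0,-0.6,0],[0.004,-0.0115,0.199,0,0,-0.6,0],[0.004,-0.0115,0.199,0,0,-0.6,0],[0.004,-0.0115,0.199,0,0,-0.6,0]]'
python3 - <<'E'
from h import *
here()
for v in(1.0,.85,.7,.55,.4,.3,.2,.1,.0,-.05):
    th=-1.484-v;u=np.array([np.cos(th),np.sin(th)]);n=np.array([-u[1],u[0]])
    print(v,end=" ");goal(*np.round(np.array([45,-51])+80*u-n*20,1),.02)
E
```

```text
t: 2.65
position: [0.4755, -0.1166, 0.0217]
eef_rot: [[-0.451, 0.893, 0.0], [0.893, 0.451, 0.0], [-0.0, 0.0, -1.0]]
contact_force: [1.5, 0.3, 0.4]
gripper_width: -0.0001
grip_force: 0.0
t 2.65 board mm [-37.6 -71.5] z 0.0217 F board [0.4 1.5] 0.4
1.0 (np.float64(-30.5), np.float64(-84.1), 0.02) shift [-0.0071, -0.0126, 0.0017] turn [0.02, 0.0, 0.14]
0.85 (np.float64(-24.8), np.float64(-95.0), 0.02) shift [-0.0127, -0.0235, 0.0017] turn [0.02, 0.0, 0.14]
0.7 (np.float64(-17.4), np.float64(-104.9), 0.02) shift [-0.0201, -0.0334, 0.0017] turn [0.02, 0.0, 0.14]
0.55 (np.float64(-8.6), np.float64(-113.6), 0.02) shift [-0.0289, -0.0421, 0.0017] turn [0.02, 0.0, 0.14]
0.4 (np.float64(1.3), np.float64(-120.9), 0.02) shift [-0.0388, -0.0495, 0.0017] turn [0.02, 0.0, 0.14]
0.3 (np.float64(8.5), np.float64(-125.0), 0.02) shift [-0.046, -0.0536, 0.0017] turn [0.02, 0.0, 0.14]
0.2 (np.float64(16.1), np.float64(-128.2), 0.02) shift [-0.0535, -0.0568, 0.0017] turn [0.02, 0.0, 0.14]
0.1 (np.float64(23.9), np.float64(-130.7), 0.02) shift [-0.0613, -0.0593, 0.0017] turn [0.02, 0.0, 0.14]
0.0 (np.float64(32.0), np.float64(-132.4), 0.02) shift [-0.0694, -0.061, 0.0017] turn [0.02, 0.0, 0.14]
-0.05 (np.float64(36.1), np.float64(-133.0), 0.02) shift [-0.0735, -0.0617, 0.0017] turn [0.02, 0.0, 0.14]
```

```bash
python3 -m jog '[[-0.004,-0.006,0.001,0,0,0,0],[-0.007,-0.0126,0.001,0,0,0,0],[-0.010,-0.018,0.001,0,0,0,0],[-0.0127,-0.0235,0.001,0,0,0,0],[-0.0165,-0.0285,0.001,0,0,0,0],[-0.020,-0.0334,0.001,0,0,0,0],[-0.0245,-0.038,0.001,0,0,0,0],[-0.029,-0.042,0.001,0,0,0,0],[-0.034,-0.046,0.001,0,0,0,0],[-0.0388,-0.0495,0.001,0,0,0,0],[-0.0425,-0.0515,0.001,0,0,0,0],[-0.046,-0.0536,0.001,0,0,0,0],[-0.050,-0.055,0.001,0,0,0,0],[-0.0535,-0.0568,0.001,0,0,0,0],[-0.0575,-0.058,0.001,0,0,0,0],[-0.0613,-0.0593,0.001,0,0,0,0],[-0.0613,-0.0593,0.001,0,0,0,0]]'; python3 -c "
from h import *
here()"
```

```text
t: 4.07
position: [0.4501, -0.1998, 0.0203]
eef_rot: [[-0.45, 0.893, 0.0], [0.893, 0.45, -0.001], [-0.001, -0.0, -1.0]]
contact_force: [-0.4, -0.4, -0.4]
gripper_width: -0.0002
grip_force: 0.0
t 4.07 board mm [  25.4 -131.5] z 0.0203 F board [ 0.1 -0.5] -0.4
```

```bash
python3 -m jog '[[-0.003,0,0,0,0,0,0],[-0.006,0,0,0,0,0,0],[-0.009,0,0,0,0,0,0],[-0.009,0,0,0,0,0,0]]'; python3 -c "
from h import *
here()"
python3 - <<'E'
from h import *; from rig import arm
i=arm.get_image("top");np.savez("t2.npz",**i);cv2.imwrite("pics/t2.png",cv2.convertScaleAbs(cv2.resize(i["pixels"][190:310,315:475],None,fx=5,fy=5,interpolation=2),alpha=1.5))
E
```

```text
t: 4.4
position: [0.4531, -0.2063, 0.0201]
eef_rot: [[-0.449, 0.893, -0.002], [0.893, 0.449, 0.002], [0.003, -0.001, -1.0]]
contact_force: [-2.6, 3.2, 1.8]
gripper_width: -0.0002
grip_force: 1.6
t 4.4 board mm [  32.5 -131.8] z 0.0201 F board [-4.  -0.9] 1.8
```

View pics/t2.png

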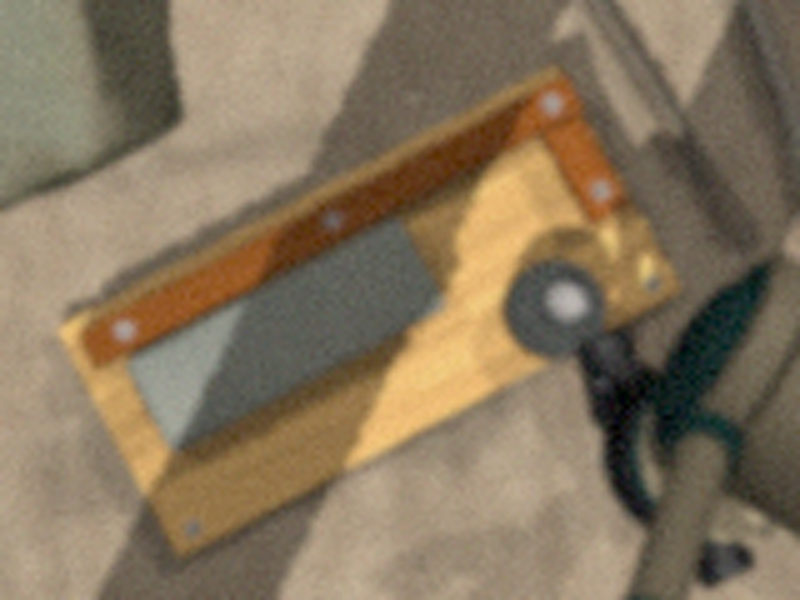

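The lever now points away from the board at about 0 rad, and the stone hasn't moved. Next I'll push a little further, then back off and rise.

```bash
python3 -m jog '[[-0.002,0,0,0,0,0,0],[-0.004,0,0,0,0,0,0],[-0.004,0,0,0,0,0,0]]'; python3 -c "
from h import *
here()"; python3 -m jog '[[0.01,0,0,0,0,0,0],[0.03,0,0,0,0,0,0],[0.04,0,-0.03,0,0,0,0],[0.04,0,-0.06,0,0,0,0],[0.04,0,-0.06,0,0,0,0]]';python3 -c "
from h import *
here();goal(-182,-2,.08);goal(-182,-2,.022)"
```

```text
t: 4.7
position: [0.4531, -0.2066, 0.0199]
eef_rot: [[-0.448, 0.894, -0.005], [0.894, 0.448, 0.008], [0.009, -0.001, -1.0]]
contact_force: [-3.8, 11.2, 7.3]
gripper_width: 0.0002
grip_force: 5.6
t 4.7 board mm [  32.7 -131.9] z 0.0199 F board [-11.7   1.6] 7.3
t: 5.12
position: [0.4416, -0.1767, 0.085]
eef_rot: [[-0.451, 0.893, 0.011], [0.893, 0.451, -0.007], [-0.011, 0.006, -1.0]]
contact_force: [1.6, -0.6, -0.2]
gripper_width: 0.0003
grip_force: 0.0
t 5.12 board mm [   0.9 -128.8] z 0.085 F board [1.2 1.2] -0.2
(-182, -2, 0.08) shift [0.1827, 0.1272, 0.0038] turn [0.37, 0.61, 0.14]
(-182, -2, 0.022) shift [0.1833, 0.1268, 0.0618] turn [0.37, 0.61, 0.14]
```

```bash
python3 -m jog '[[0.03,0.02,0,0,0,0,0],[0.06,0.04,0,0,0,0,0],[0.09,0.06,0,0,0,0,0],[0.12,0.08,0,0,0,0,0],[0.15,0.1,0,0,0,0,0],[0.17,0.12,0,0,0,0,0],[0.182,0.127,0,0,0,0,0],[0.182,0.127,0,0,0,0,0],[0.182,0.127,0,0,0,0,0]]'
python3 - <<'E'
from h import *; from rig import arm
here();goal(-182,-2,.022)
i=arm.get_image("wrist");np.savez("w3.npz",**i);cv2.imwrite("pics/w3.png",cv2.convertScaleAbs(i["pixels"],alpha=1.2))
E
```

```text
t: 5.87
position: [0.47, 0.0452, 0.0802]
eef_rot: [[-0.452, 0.892, 0.002], [0.892, 0.452, -0.001], [-0.001, 0.001, -1.0]]
contact_force: [-0.4, 0.4, 0.5]
gripper_width: 0.0002
grip_force: 0.0
t 5.87 board mm [-184.7   -3.9] z 0.0802 F board [-0.5 -0.2] 0.5
(-182, -2, 0.022) shift [-0.0026, 0.0018, 0.0582] turn [0.06, 0.08, 0.21]
```

View pics/w3.png

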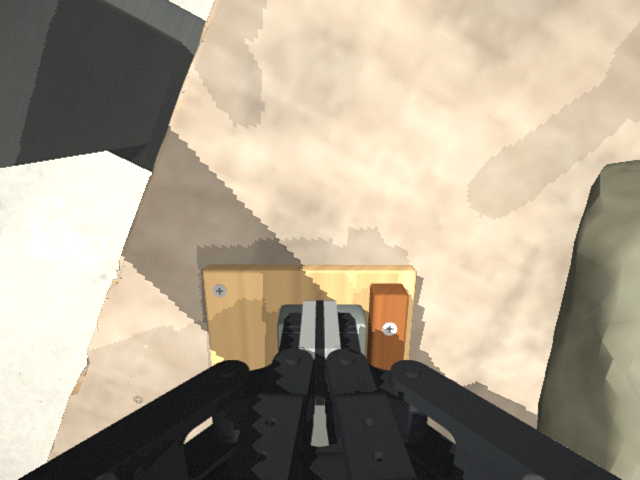

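The stone's rear end sits at row ~306, columns 278–367, centred with the fingertips at column ~319. I'll go down behind it.

```bash
python3 -m jog '[[0,0.001,0.025,0,0,0,0],[0,0.001,0.045,0,0,0,0],[0,0.001,0.057,0,0,0,0],[0,0.001,0.057,0,0,0,0],[-0.004,0.001,0.057,0,0,0,0],[-0.008,0.001,0.057,0,0,0,0],[-0.012,0.001,0.057,0,0,0,0],[-0.016,0.001,0.057,0,0,0,0],[-0.02,0.001,0.057,0,0,0,0],[-0.024,0.001,0.057,0,0,0,0],[-0.028,0.001,0.057,0,0,0,0],[-0.032,0.001,0.057,0,0,0,0],[-0.036,0.001,0.057,0,0,0,0],[-0.04,0.001,0.057,0,0,0,0],[-0.044,0.001,0.057,0,0,0,0],[-0.048,0.001,0.057,0,0,0,0],[-0.048,0.001,0.057,0,0,0,0]]'
python3 - <<'E'
from h import *; from rig import arm
here();goal(-86,-2,.022)
i=arm.get_image("top");np.savez("t4.npz",**i);cv2.imwrite("pics/t4.png",cv2.convertScaleAbs(cv2.resize(i["pixels"][190:310,315:475],None,fx=5,fy=5,interpolation=2),alpha=1.5))
E
```

```text
t: 7.33
position: [0.4917, 0.0025, 0.0239]
eef_rot: [[-0.449, 0.894, -0.0], [0.894, 0.449, 0.001], [0.001, 0.0, -1.0]]
contact_force: [-1.1, 3.4, 2.6]
gripper_width: 0.0003
grip_force: 1.6
t 7.33 board mm [-136.8   -3.6] z 0.0239 F board [-3.5  0.5] 2.6
(-86, -2, 0.022) shift [-0.0508, 0.0016, 0.0019] turn [0.02, -0.05, 0.02]
```

View pics/t4.png

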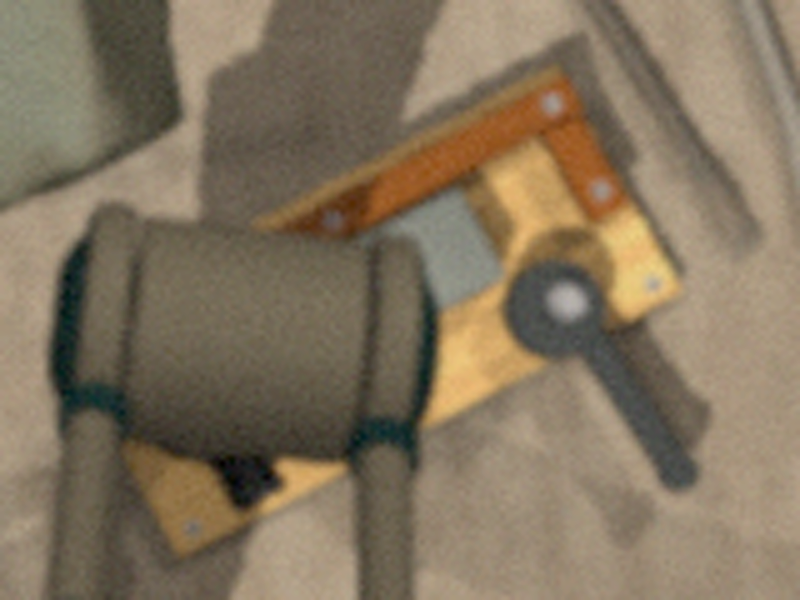

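The stone has slid forward (its front corner is at (503,268)) and the lever is fully open, clear of it. I'll keep pushing.

```bash
python3 -m jog '[[-0.004,0,0.001,0,0,0,0],[-0.008,0,0.001,0,0,0,0],[-0.012,0,0.001,0,0,0,0],[-0.016,0,0.001,0,0,0,0],[-0.02,0,0.001,0,0,0,0],[-0.024,0,0.001,0,0,0,0],[-0.028,0,0.001,0,0,0,0],[-0.032,0,0.001,0,0,0,0],[-0.036,0,0.001,0,0,0,0],[-0.04,0,0.001,0,0,0,0],[-0.042,0,0.001,0,0,0,0],[-0.044,0,0.001,0,0,0,0],[-0.046,0,0.001,0,0,0,0],[-0.046,0,0.001,0,0,0,0]]'; python3 -c "
from h import *
here()"; python3 -m jog '[[-0.002,0,0,0,0,0,0],[-0.004,0,0,0,0,0,0],[-0.005,0,0,0,0,0,0],[-0.005,0,0,0,0,0,0]]'; python3 -c "
from h import *
here()"
```

```text
t: 8.55
position: [0.512, -0.0383, 0.0224]
eef_rot: [[-0.449, 0.893, -0.001], [0.893, 0.449, 0.001], [0.001, -0.0, -1.0]]
contact_force: [-1.8, 4.5, 3.3]
gripper_width: 0.0001
grip_force: 2.4
t 8.55 board mm [-91.3  -3.8] z 0.0224 F board [-4.8  0.4] 3.3
t: 8.88
position: [0.5143, -0.0427, 0.0224]
eef_rot: [[-0.449, 0.893, -0.001], [0.893, 0.449, 0.001], [0.001, -0.0, -1.0]]
contact_force: [-2.8, 4.4, 4.0]
gripper_width: -0.0002
grip_force: 2.4
t 8.88 board mm [-86.3  -3.7] z 0.0224 F board [-5.2 -0.5] 4.0
```

```bash
for k in 1 2; do python3 -m jog '[[-0.001,0,0,0,0,0,0],[-0.002,0,0,0,0,0,0],[-0.003,0,0,0,0,0,0],[-0.003,0,0,0,0,0,0]]' >/dev/null; python3 -c "
from h import *
here()"; done
```

```text
t 9.22 board mm [-86.2  -3.8] z 0.0224 F board [-12.8   2.1] 7.8
t 9.55 board mm [-86.2  -3.9] z 0.0224 F board [-19.6   4.2] 11.4
```

The force rises with no travel, so the stone is against the stop. Next I'll retreat, rise and check with a look from above.

```bash
python3 -m jog '[[0.01,0,0,0,0,0,0],[0.03,0,0,0,0,0,0],[0.035,0,-0.03,0,0,0,0],[0.035,-0.02,-0.06,0,0,0,0],[0.015,-0.04,-0.09,0,0,0,0],[-0.005,-0.06,-0.12,0,0,0,0],[-0.025,-0.08,-0.15,0,0,0,0],[-0.045,-0.1,-0.17,0,0,0,0],[-0.065,-0.12,-0.18,0,0,0,0],[-0.085,-0.128,-0.18,0,0,0,0],[-0.11,-0.128,-0.18,0,0,0,0],[-0.14,-0.128,-0.18,0,0,0,0],[-0.167,-0.128,-0.18,0,0,0,0],[-0.167,-0.128,-0.18,0,0,0,0],[-0.167,-0.128,-0.18,0,0,0,0]]'
python3 - <<'E'
from h import *; from rig import arm
here();goal(87,-131,.08)
i=arm.get_image("wrist");np.savez("w5.npz",**i);cv2.imwrite("pics/w5.png",cv2.convertScaleAbs(i["pixels"],alpha=1.2))
E
```

```text
t: 10.8
position: [0.4786, -0.2573, 0.2018]
eef_rot: [[-0.448, 0.894, 0.0], [0.894, 0.448, -0.002], [-0.001, -0.001, -1.0]]
contact_force: [-0.5, 1.2, 0.3]
gripper_width: -0.0002
grip_force: 0.0
t 10.8 board mm [  89.5 -131.9] z 0.2018 F board [-1.3  0.1] 0.3
(87, -131, 0.08) shift [0.0027, 0.001, 0.1218] turn [-0.04, 0.09, -0.03]
```

View pics/w5.png

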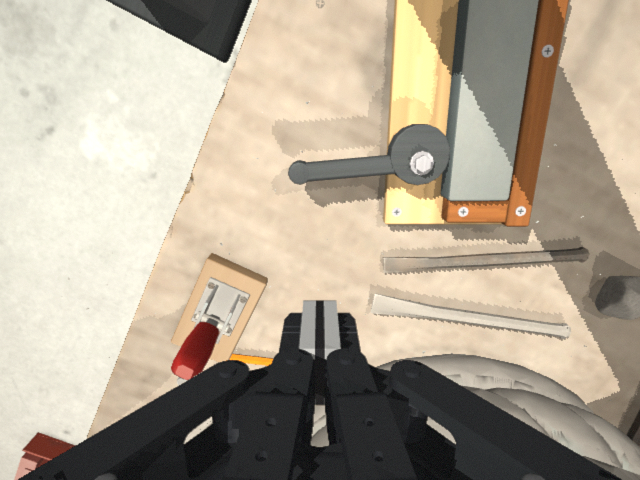

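The stone's front end is flush with the stop at (445–510, 200), and the lever arm runs (295,172)–(420,160), fully open. A toggle clamp sits at about (220,300), so I'll check clearance before going down.

Run:
```python
from h import *
im=np.load("w5.npz");b=np.load("board.npz")
for n,p,z in[("clamp corner",(267,280),.012),("clamp corner2",(212,256),.012),("handle top",(190,375),.09),("gouge",(385,265),.008),("chisel",(373,300),.008),("lever end",(298,172),.031)]:
    print(n,np.round(b["R"].T@(ray(im,p,z)-b["t"])*1e3))
for v in(0,.1,.2,.3,.4,.5,.6,.7,.8,.9):
    th=-1.484-v;u=np.array([np.cos(th),np.sin(th)]);n=np.array([-u[1],u[0]])
    print(v,np.round(np.array([45,-51])+80*u+n*19,1))
```

```text
clamp corner [ 156. -182.]
clamp corner2 [ 132. -231.]
handle top [ 203. -234.]
gouge [143. -71.]
chisel [179. -81.]
lever end [  53. -150.]
0 [  70.9 -129.1]
0.1 [  62.9 -131.2]
0.2 [  54.8 -132.6]
0.3 [  46.6 -133.2]
0.4 [  38.4 -133. ]
0.5 [  30.3 -131.9]
0.6 [  22.3 -130. ]
0.7 [  14.5 -127.4]
0.8 [   7.  -123.9]
0.9 [-1.000e-01 -1.198e+02]
```

```bash
python3 -m jog '[[0,0,0.03,0,0,0,0],[0,0,0.06,0,0,0,0],[0,0,0.09,0,0,0,0],[0,0,0.12,0,0,0,0],[0,0,0.15,0,0,0,0],[0,0,0.17,0,0,0,0],[0,0,0.181,0,0,0,0],[0,0,0.181,0,0,0,0]]'; python3 -m jog '[[0.006,0.001,0,0,0,0,0],[0.012,0.002,0,0,0,0,0],[0.0186,0.003,0,0,0,0,0],[0.0226,0.002,0,0,0,2.9,0],[0.0266,0.001,0,0,0,5.7,0],[0.0307,0,0,0,0,8.6,0],[0.0347,-0.0006,0,0,0,11.5,0],[0.0388,-0.001,0,0,0,14.3,0],[0.0429,-0.001,0,0,0,17.2,0],[0.047,-0.001,0,0,0,20,0],[0.0511,-0.001,0,0,0,22.9,0],[0.0552,-0.0005,0,0,0,25.8,0],[0.0592,0,0,0,0,28.6,0],[0.0632,0.001,0,0,0,31.5,0],[0.0672,0.002,0,0,0,34.4,0],[0.0672,0.002,0,0,0,34.4,0]]'; python3 -c "
from h import *
here()"
```

```text
t: 11.52
position: [0.4758, -0.2529, 0.0189]
eef_rot: [[-0.451, 0.893, -0.005], [0.893, 0.451, 0.003], [0.005, -0.003, -1.0]]
contact_force: [-0.5, 0.2, -0.3]
gripper_width: -0.0001
grip_force: 0.0
t: 12.85
position: [0.4508, -0.1943, 0.0227]
eef_rot: [[0.133, 0.991, 0.004], [0.991, -0.133, -0.003], [-0.002, 0.004, -1.0]]
contact_force: [0.6, -1.1, 0.2]
gripper_width: 0.0002
grip_force: 0.5
t 12.85 board mm [  20.8 -128.4] z 0.0227 F board [1.3 0.1] 0.2
```

```bash
python3 -m jog '[[0.002,-0.0005,0,0,0,1.4,0],[0.004,-0.001,0,0,0,2.9,0],[0.006,-0.001,0,0,0,4.3,0],[0.008,-0.0015,0,0,0,5.7,0],[0.008,-0.0015,0,0,0,5.7,0]]'; python3 -c "
from h import *
here()";  python3 -m jog '[[0.001,0,0,0,0,0.7,0],[0.002,-0.0005,0,0,0,1.4,0],[0.003,-0.0005,0,0,0,2.2,0],[0.003,-0.0005,0,0,0,2.2,0]]'; python3 -c "
from h import *
here()"
```

```text
t: 13.27
position: [0.4499, -0.1887, 0.0227]
eef_rot: [[0.228, 0.974, 0.002], [0.974, -0.228, -0.006], [-0.005, 0.003, -1.0]]
contact_force: [-2.4, -8.7, 1.1]
gripper_width: -0.0001
grip_force: 4.4
t 13.27 board mm [  15.3 -126.7] z 0.0227 F board [ 6.7 -6.1] 1.1
t: 13.6
position: [0.4495, -0.1866, 0.0227]
eef_rot: [[0.264, 0.965, 0.001], [0.965, -0.264, -0.007], [-0.007, 0.003, -1.0]]
contact_force: [-4.9, -11.6, 2.8]
gripper_width: -0.0001
grip_force: 6.2
t 13.6 board mm [  13.3 -126.1] z 0.0227 F board [ 8.2 -9.6] 2.8
```

```bash
for k in 1 2 3; do python3 -m jog '[[0.001,0,0,0,0,0,0],[0.002,0,0,0,0,0,0],[0.003,0,0,0,0,0,0],[0.003,0,0,0,0,0,0]]' >/dev/null; python3 -c "
from h import *
here()"; done
```

```text
t 13.93 board mm [  11.6 -125. ] z 0.0227 F board [ 10.9 -13.7] 2.5
t 14.27 board mm [  10.2 -124.1] z 0.0227 F board [ 13.7 -16.9] 1.1
t 14.6 board mm [   8.7 -123. ] z 0.0227 F board [ 16.9 -21. ] 2.0
```

The push is at 27 N, well past the 10–15 N needed. Now I'll back off, rise and look.

```bash
python3 -m jog '[[-0.005,0,0,0,0,0,0],[-0.015,0,0,0,0,0,0],[-0.03,0,0,0,0,0,0],[-0.035,0,0,0,0,0,0],[-0.035,0,-0.03,0,0,0,0],[-0.035,0,-0.06,0,0,0,0],[-0.035,0,-0.09,0,0,0,0],[-0.035,0,-0.12,0,0,0,0],[-0.035,0,-0.15,0,0,0,0],[-0.035,0,-0.17,0,0,0,0],[-0.035,0,-0.17,0,0,0,0],[-0.035,0,-0.17,0,0,0,0]]'
python3 - <<'E'
from h import *; from rig import arm
here()
i=arm.get_image("wrist");np.savez("w6.npz",**i);cv2.imwrite("pics/w6.png",cv2.convertScaleAbs(i["pixels"],alpha=1.2))
E
```

```text
t: 15.6
position: [0.4429, -0.2078, 0.1925]
eef_rot: [[0.268, 0.963, 0.003], [0.963, -0.268, -0.001], [-0.0, 0.003, -1.0]]
contact_force: [-0.2, 0.1, -0.2]
gripper_width: -0.0001
grip_force: 0.0
t 15.6 board mm [  29.3 -141.5] z 0.1925 F board [-0.2 -0.1] -0.2
```

View pics/w6.png

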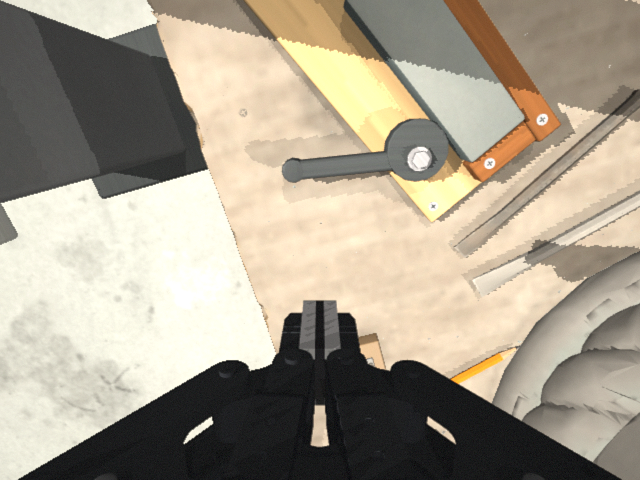

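The stone is flush to the fence and stop (corner (524,118)). The lever runs (293,170)–(420,158), with the cam touching the stone near (445,140). I'll check the angle and, if it's good, hand in.

Run:
```python
from h import *; from rig import arm
im=np.load("w6.npz");b=np.load("board.npz")
d=b["R"].T@(ray(im,(293,170),.031)-ray(im,(420,158),.034));v=-1.484-np.arctan2(d[1],d[0]);print("lever",v)
if .7<v<.95: print(arm.close_job())
```

```text
lever 0.727435823199122
the job is handed in; nothing more can be done
None
```

I handed the job in with the stone against the end stop and fence. The cam lever is turned in to about 0.73 rad (from the last picture) and held a 27 N push; the cam's grip after letting go wasn't measured, and no judge's verdict was returned.

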